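# Hold the glass check cell in the pilot beam

## Task

Take the glass check cell out of the blue parts bin, gripping it by its two white frosted sides only and never touching its clear windows with the fingers, and leave the other parts and everything on the table where they are. Keep it upright and hold it in the blue pilot beam of the alignment rig, centred on the beam about half-way between emitter and receiver and with its clear windows facing along the beam so that the light passes squarely through them, without touching the rig. Finish while still holding it there, still and in the air: do not put it down or let go.

Things in the scene. Friction and masses are not known exactly. Their poses are not given: they have to be found in the camera images.
- cell_center (a point): Centre (half-way up) of the glass check cell, a loose upright block 80 mm tall, about 90 g, standing on the bin's floor; z up. Its two white frosted sides look along its +y and -y: 23 mm wide, 80 mm tall, 30 mm apart (the width to grip). Its two clear bluish windows look along its +x and -x: 18 mm wide, 26 mm apart; no finger may touch them.
- cell: The whole check cell; origin at the centre of its underside, axes as for cell_center. Seen from above: a clear strip 18 mm wide between two white bands, each 6 mm thick.
- cell_windows: The clear glass block between the frosted sides (26 x 18 x 80 mm), part of the check cell and with the same origin and axes; its faces along +x and -x are the clear windows.
- bin: Blue open-topped parts bin, fixed to the table for the job, 120 mm (its x) by 250 mm (its y), 45 mm high, walls and floor 5 mm; origin at the centre of its underside. It holds the check cell, the gauge block and the nozzle in a row along its y, about 75 mm apart, in any order.
- gauge_center (a point): Centre of the loose dark steel gauge block (26 x 30 x 40 mm) standing in the bin; leave it alone.
- nozzle_center (a point): Centre of the loose copper nozzle (a cone 30 mm across the foot, 34 mm high) standing in the bin; leave it alone.
- rig: Alignment rig, fixed: aluminium base 70 mm (its x) by 340 mm (its y), 12 mm thick, origin at the centre of its underside. At its -y end a silver emitter barrel whose copper tip ends 100 mm from the middle, at its +y end a black receiver box whose face is 112 mm from the middle; both up to 160 mm high. The space between is open.
- beam_mid (a point): Middle of the blue pilot beam, half-way between emitter and receiver, 130 mm above the table. Axes as the rig's: the beam (a blue line 4 mm thick, no obstacle) runs level along y; z is up.
- canister_center (a point): Centre of a loose eight-sided steel canister, 90 mm across and 110 mm high, a bystander beyond the work area.
- wipes_center (a point): Centre of a loose jar with a blue cap, 70 mm across and 130 mm high, a bystander beyond the work area.
- driver: Loose screwdriver lying on the far left of the table, a bystander.
Things that resemble listed ones, but are neither listed nor needed, are in the scene too. Of the things like the cell, leave any that is purple; of the rest the smaller one is meant.

How it is judged (in metres and radians):
On the way:
1. The check cell has been lifted clear of the bin (z of cell_center in the frame of bin above 0.1 m and contact force between cell and bin below 0.05 N and contact force between the fingers and cell above 0.5 N), for 0.2 s.
At the end, for the whole second after the job is handed in: Fingers alone hold the cell still (<20 mm/s) in the air: centre within 7 mm of the beam sideways, 25 mm in height, 40 mm of mid-beam along it; square to beam and upright within 0.2 rad; no finger on the windows; gauge block and nozzle within 30 mm of their starts (x of cell_center in the frame of beam_mid between -0.007 and 0.007 m and y of cell_center in the frame of beam_mid between -0.04 and 0.04 m and z of cell_center in the frame of beam_mid between -0.025 and 0.025 m and angle between the x axis of cell_center and the y axis of beam_mid, either way round below 0.2 rad and angle between cell_center's own z axis and vertical below 0.2 rad and contact force between the fingers and cell above 0.5 N and contact force between cell and rig below 0.05 N and contact force between cell and bin below 0.05 N and height (world z) of cell above 0.06 m and linear speed of cell below 0.02 m/s and contact force between the fingers and cell_windows below 0.5 N and not (distance of gauge_center from where it was at the start of the episode above 0.03 m) and not (distance of nozzle_center from where it was at the start of the episode above 0.03 m)); the arm keeps its last pose, push and grip.
It fails at once if A finger touches a clear window (more than 1 N) (contact force between the fingers and cell_windows above 1 N).
It fails at once if The check cell is tipped over (more than 1 rad) (angle between cell_center's own z axis and vertical above 1 rad).
It fails at once if The rig is struck by the robot or the cell (more than 2 N) (contact force between any of the arm, the fingers, cell and rig above 2 N).
It fails at once if Another part or a bystander is moved by more than 30 mm (distance of any of gauge_center, nozzle_center, canister_center, wipes_center, driver from where it was at the start of the episode above 0.03 m).
It also fails if it takes over 38 s, if anything falls off the work surface, if the arm or the gripper's body presses on something with over 40 N, if the wrist force passes 120 N, or if a joint passes its speed limit or range.

## Robot

A 6-joint arm with a two-finger parallel gripper is mounted at the origin on the work surface. World frame = base frame: x ahead of the robot, y to its left, z up, the work surface at z = 0. Lengths are in m, angles in degrees, forces in N, time in s.
With the tool pointing down it reaches from about 0.375 to 0.9 m from the base axis. Payload 3.1 kg.
Tool frame: the origin (TCP) lies on the centre line of the jaws, within the pads' length; the fingertips stand 25 mm ahead of it and the grasp point (between the pads) lies 6 mm ahead of it; z points along the fingers, y is the line along which they close (so a half turn about z gives the same grasp; the last joint's range is limited). The gripper opens to 87 mm and grips with 3 to 60 N. Pads are 19 mm wide; open, the fingers measure 117 mm over their backs; the gripper's body (75 mm by 190 mm) begins 51 mm behind the grasp point.
Start: joints at [-76.461, 30.224, 82.088, -0, 67.689, -10.227], TCP at [0.252, -0.572, 0.248] pointing down, gripper open.
Joint ranges: [-176.69, 176.69], [-43.24, 126.21], [12.49, 139.97], [-82, 262], [0, 151.66], [-163.58, 163.58]. Speed limits (degrees/s): [159.86, 159.86, 180, 180, 180, 180].

## Interface

Orientations are given as a 3x3 rotation matrix whose columns are the frame's x, y, z axes.
In Python, from rig import * gives the robot as it stands.
- The arm moves only by the tool step_arm, never from a script. Its argument "steps" is a list of rows, each a list of 7 numbers: the shift along the tool's x, y, z normalised to -1 to 1, where 1 is 0.3 m, then the turn, a rotation vector about the tool's x, y, z normalised to -1 to 1, where 1 is 45 degrees, then the gripper's target within -1 to 1 (shut at 1, half-way at 0, fully open at -1). A call has 1 to 8 rows; each row is the pose to reach, as a shift and turn from the pose commanded when the call began, along the tool's axes at that moment; what a row does not reach only later rows make up. A row lasts 1/12 s, in which the tool goes at most 41.7 mm and 7.16 degrees, less where a joint would pass 70% of its speed; a pose out of reach is approached as far as the arm can. A call with a number of a shift or a turn outside -1 to 1 is refused whole. A call with a gripper value outside its range is refused whole. The fingers move at their own pace and stop on an object; the grip force is fixed at half the most. Time passes only in rows, so rows that repeat a pose let the fingers close. It gives the time, the measured TCP pose, the force, the opening and the grip force at its end, in the units of the state.
- read_state(): the state, without advancing time (a new reading comes with each control period).
- capture(name): name is "scene" or "top" or "wrist"; returns a dict with "image" (420x560x3 uint8, red, green, blue), "vertical_fov" (degrees; the focal length in pixels is half the picture's height over the tangent of half this angle, whatever the lens; pixels are square), "cx", "cy" (the principal point, pixels), "world_from_camera" (4x4, takes a point from camera to world coordinates); the wrist camera has in their place "T_tool_cam" (4x4, takes a point from camera to tool coordinates, whose origin is the TCP and whose axes are the flange's). Camera axes: x right, y down, z forward; pixel columns grow to the right and rows downward; lengths in m; the calibration is good to about 2 mm. A picture is of the moment at which its call begins: read the wrist's pose just before it. There is no depth.
- hand_in(): hands the job in; it is judged then, once.
The state is a dict: "time_s": time; "joint_positions": joint angles; "qvel": joint speeds; "tau": joint torques, N m; "position": TCP position; "tcp_rot": TCP orientation; "force": force on the tool from outside, world axes, zero at the start; "moment": the same for the moment, N m; "opening": opening from 0.0 (shut) to 1.0 (fully open); "grasp_force": force on a finger pad.
Only numpy, scipy, OpenCV 4.12 (cv2) and the standard library are available. Lean on these libraries where they do the work, as an engineer would, in place of code of your own. Each camera call takes 0.05 s, during which the arm holds its last target. There are 200 camera calls.

## Working session

There is one attempt and no reset: what is moved stays moved. The work goes in short steps, Python scripts to look and compute and a tool call to move; the robot and the scene stay as the last step left them, time stands still between calls to the robot, and variables do not carry over. Pictures are saved under pics/ and viewed, at most 10 in all, crops included, and the job is handed in when it is done.

Besides the shell and the picture viewer there is one more tool, called after "Request:" as name([rows], argument=value, ...), one row to a line, values as JSON. step_arm: Moves the arm, as the interface text tells. Scaled input: -1 to 1 covers 0.3 m each way for a shift and 45 degrees each way for a turn. Its arguments: {"type":"object","properties":{"steps":{"type":"array"}},"required":["steps"]}

```bash
mkdir -p pics
cat > h.py <<'E'
from rig import *
import numpy as np, cv2
def cap(n,f=None):
    s=read_state(); c=capture(n); im=c["image"]
    if f: cv2.imwrite("pics/"+f,cv2.cvtColor(im,cv2.COLOR_RGB2BGR))
    if n=="wrist":
        T=np.eye(4);T[:3,:3]=np.array(s["tcp_rot"]);T[:3,3]=s["position"]
        W=T@np.array(c["T_tool_cam"])
    else: W=np.array(c["world_from_camera"])
    f_=im.shape[0]/2/np.tan(np.radians(c["vertical_fov"])/2)
    return im,W,f_,c["cx"],c["cy"]
def ray(C,u,v,z):
    im,W,f,cx,cy=C
    d=W[:3,:3]@np.array([(u-cx)/f,(v-cy)/f,1]);o=W[:3,3]
    return o+d*(z-o[2])/d[2]
def proj(C,p):
    im,W,f,cx,cy=C
    q=W[:3,:3].T@(np.array(p)-W[:3,3]); return q[:2]/q[2]*f+[cx,cy]
E
python3 - <<'E'
from h import *
a=cap("scene","scene.png");b=cap("top","top.png")
for c in(a,b):print(c[1].round(3),c[2:])
s=read_state();print(s["time_s"],s["position"],np.array(s["tcp_rot"]).round(3),s["force"])
E
```

```text
[[ 0.842  0.479 -0.249  0.879]
 [ 0.54  -0.741  0.399 -0.316]
 [ 0.007 -0.47  -0.882  0.967]
 [ 0.     0.     0.     1.   ]] (np.float64(418.0238152256767), 275.45668245669503, 211.7174742476565)
[[-2.600e-02 -9.830e-01  1.810e-01  4.170e-01]
 [-1.000e+00  2.600e-02 -4.000e-03  8.900e-02]
 [-1.000e-03 -1.810e-01 -9.840e-01  1.319e+00]
 [ 0.000e+00  0.000e+00  0.000e+00  1.000e+00]] (np.float64(462.48121253479576), 275.88160370891205, 205.52430515398507)
0.1 [ 0.25174004 -0.57140976  0.2466718 ] [[ 0.915  0.403 -0.   ]
 [ 0.403 -0.915  0.002]
 [ 0.    -0.002 -1.   ]] [ 0.04916477 -0.48827379  0.31459035]
```

View pics/top.png

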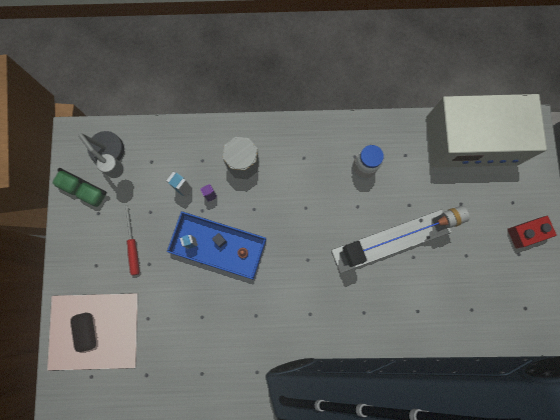

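View pics/scene.png

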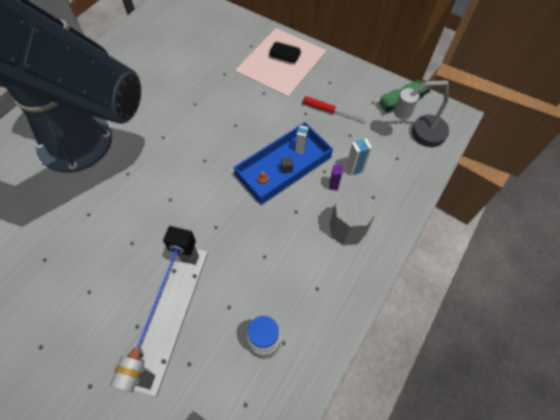

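The top view shows the bin at about (217,246), with the cell at its left end at (187,241), the gauge block at (221,241) and the nozzle at (243,253). The rig's beam runs from (363,247) to (438,226). The lookalikes at (176,181) and (208,192) stand outside the bin.

Run:
```python
from h import *
C=cap("top"); im=C[0]
hsv=cv2.cvtColor(im,cv2.COLOR_RGB2HSV)
blue=cv2.inRange(hsv,(105,150,50),(130,255,255))
n,l,st,ce=cv2.connectedComponentsWithStats(blue)
for i in range(1,n):
    if st[i,4]<25: continue
    ys,xs=np.where(l==i); pts=np.c_[xs,ys].astype(np.float32)
    r=cv2.minAreaRect(pts); print(st[i],np.round(cv2.boxPoints(r),1).tolist())
    x0=st[i,0]
    if x0<200:
        P=[ray(C,u,v,.045)[:2] for u,v in cv2.boxPoints(r)];print("bin",np.round(P,3).tolist(),np.mean(P,0))
    elif x0>330 and st[i,2]>40 and st[i,1]>200:
        P=np.array([ray(C,u,v,.13)[:2] for u,v in pts]);d=cv2.fitLine(P.astype(np.float32),2,0,.01,.01).ravel();t=(P-d[2:])@d[:2]
        print("beam",d,d[2:]+d[:2]*t.min(),d[2:]+d[:2]*t.max())
w=cv2.inRange(im,(140,150,150),(255,255,255)); w[:225]=0;w[262:]=0;w[:,:172]=0;w[:,205:]=0
n,l,st,ce=cv2.connectedComponentsWithStats(w)
print(st[1:],ce[1:])
for c in ce[1:]:print(ray(C,*c,.085))
a=cv2.resize(im[205:285,160:275],None,fx=6,fy=6,interpolation=cv2.INTER_CUBIC)
cv2.imwrite("pics/crop.png",cv2.cvtColor(a,cv2.COLOR_RGB2BGR))
```

```text
[361 145  22  21 360] [[361.0, 145.0], [382.0, 145.0], [382.0, 165.0], [361.0, 165.0]]
[ 168  212   97   67 2743] [[167.6999969482422, 251.8000030517578], [180.89999389648438, 210.6999969482422], [265.70001220703125, 237.8000030517578], [252.60000610351562, 278.8999938964844]]
bin [[0.53, 0.385], [0.644, 0.35], [0.561, 0.115], [0.45, 0.153]] [0.54626002 0.25084601]
[168 232   8  18  25] [[167.6999969482422, 248.89999389648438], [173.8000030517578, 231.60000610351562], [175.0, 232.0], [168.89999389648438, 249.3000030517578]]
bin [[0.538, 0.385], [0.585, 0.369], [0.584, 0.366], [0.537, 0.382]] [0.56100627 0.37566354]
[[188 235   4   8  17]
 [180 238   4   8  17]] [[189.94117647 238.05882353]
 [181.58823529 241.58823529]]
[0.56151744 0.3169909  0.085     ]
[0.55262432 0.33925633 0.085     ]
```

View pics/crop.png

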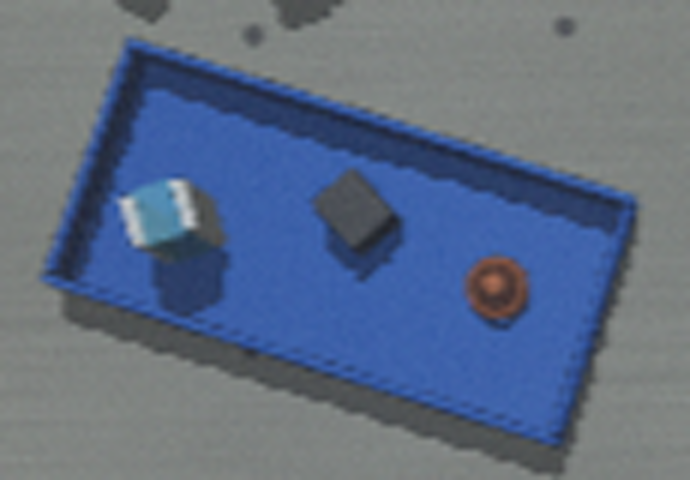

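The crop shows the cell's two white bands at about (130,222) and (183,205) in the crop, so its grip axis lies near yaw -68°, close to the current tool yaw. I'll move above the bin and look at the beam from the wrist camera on the way.

Request:
step_arm([
  [0.71,-0.78,0,0,0,0,-1],
  [0.71,-0.78,0,0,0,0,-1],
  [0.71,-0.78,0,0,0,0,-1],
  [0.71,-0.78,0,0,0,0,-1],
  [0.71,-0.78,0,0,0,0,-1],
  [0.71,-0.78,0,0,0,0,-1],
  [0.71,-0.78,0,0,0,0,-1],
  [0.71,-0.78,0,0,0,0,-1],
])

```text
time_s: 0.82
position: [0.3522, -0.2674, 0.2472]
tcp_rot: [[0.915, 0.404, -0.001], [0.404, -0.915, 0.003], [0.0, -0.004, -1.0]]
force: [0.0, 0.2, -0.3]
opening: 1.0
grasp_force: 0.0
```

Run:
```python
from h import *
def beam(C,box):
    im=C[0]; i=im.astype(int)
    m=((i[...,2]-i[...,0])>50)&(i[...,2]>110)
    k=np.zeros_like(m);k[box[1]:box[3],box[0]:box[2]]=1
    ys,xs=np.where(m&k);P=np.c_[xs,ys]
    P=np.array([ray(C,u,v,.13)[:2] for u,v in P])
    d=cv2.fitLine(P.astype(np.float32),cv2.DIST_HUBER,0,.001,.001).ravel();t=(P-d[2:])@d[:2]
    print(len(P),"yaw",np.degrees(np.arctan2(d[1],d[0])),d[2:]+d[:2]*t.min(),d[2:]+d[:2]*t.max(),d[2:]+d[:2]*(t.min()+t.max())/2)
beam(cap("top"),(350,215,445,260))
beam(cap("scene"),(120,245,185,370))
C=cap("wrist","w1.png");s=read_state();print(s["position"],s["time_s"],C[1].round(3))
```

```text
122 yaw -71.534805 [ 0.51333848 -0.1359417 ] [ 0.5795301  -0.33416775] [ 0.54643429 -0.23505473]
299 yaw -71.4896 [ 0.51145044 -0.12928586] [ 0.5791135  -0.33138752] [ 0.54528197 -0.23033669]
[ 0.3527033  -0.27005905  0.24759333] 0.9667 [[ 0.407 -0.875 -0.264  0.425]
 [-0.914 -0.391 -0.114 -0.235]
 [-0.004  0.287 -0.958  0.384]
 [ 0.     0.     0.     1.   ]]
```

View pics/w1.png

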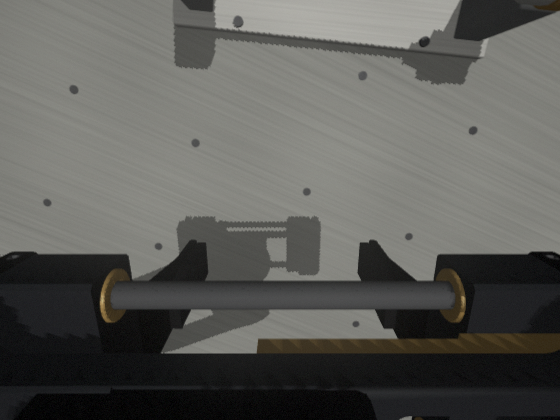

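The wrist view shows the rig base's edge along the top and the two fingers; the top and scene views agree on the beam (mid about (0.546,-0.233), yaw -71.5°). Now on to the bin.

Request:
step_arm([
  [0.71,-0.78,0,0,0,0,-1],
  [0.71,-0.78,0,0,0,0,-1],
  [0.71,-0.78,0,0,0,0,-1],
  [0.71,-0.78,0,0,0,0,-1],
  [0.71,-0.78,0,0,0,0,-1],
  [0.71,-0.78,0,0,0,0,-1],
  [0.71,-0.78,0,0,0,0,-1],
  [0.71,-0.78,0,0,0,0,-1],
])

```text
time_s: 1.63
position: [0.455, 0.0299, 0.2477]
tcp_rot: [[0.915, 0.404, 0.002], [0.404, -0.915, 0.0], [0.002, 0.0, -1.0]]
force: [-0.3, 0.2, 0.5]
opening: 0.999
grasp_force: 0.0
```

Request:
step_arm([
  [0.71,-0.78,0,0,0,0,-1],
  [0.71,-0.78,0,0,0,0,-1],
  [0.71,-0.78,0,0,0,0,-1],
  [0.71,-0.78,0,0,0,0,-1],
  [0.71,-0.78,0,0,0,0,-1],
  [0.71,-0.78,0,0,0,0,-1],
  [0.71,-0.78,0,0,0,0,-1],
  [0.71,-0.78,0,0,0,0,-1],
])

```text
time_s: 2.3
position: [0.5566, 0.3311, 0.2473]
tcp_rot: [[0.915, 0.404, 0.003], [0.404, -0.915, 0.002], [0.003, -0.001, -1.0]]
force: [0.8, -0.3, 0.9]
opening: 1.002
grasp_force: 0.0
```

Run:
```python
from h import *
capture("wrist")
C=cap("wrist","w2.png");s=read_state();print(s["position"],s["time_s"],C[1].round(3));print(proj(C,(.557,.328,.085)))
```

```text
[0.55650188 0.3310623  0.24694905] 2.4 [[ 0.404 -0.878 -0.257  0.63 ]
 [-0.915 -0.389 -0.111  0.366]
 [-0.003  0.28  -0.96   0.385]
 [ 0.     0.     0.     1.   ]]
[288.11722695 201.34361586]
```

View pics/w2.png

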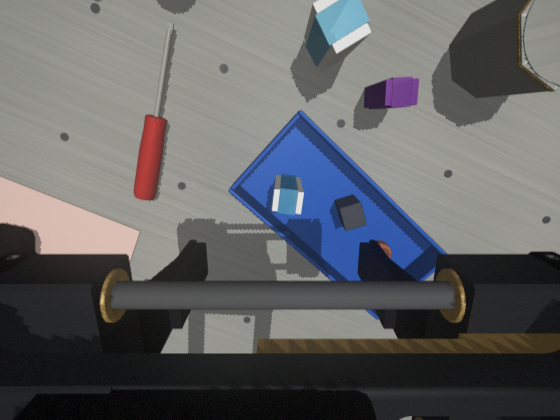

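The wrist view shows the cell at about (287,200), with its white bands left (277) and right (298), standing between the fingers. Next I measure the bands' top edges.

Run:
```python
from h import *
C=cap("wrist");im=C[0]
a=cv2.resize(im[165:225,255:320],None,fx=9,fy=9,interpolation=cv2.INTER_CUBIC)
cv2.imwrite("pics/w2c.png",cv2.cvtColor(a,cv2.COLOR_RGB2BGR))
w=cv2.inRange(im,(150,150,150),(255,255,255));k=np.zeros_like(w);k[165:225,262:315]=255;w&=k
n,l,st,ce=cv2.connectedComponentsWithStats(w)
for i in range(1,n):
    if st[i,4]<15: continue
    ys,xs=np.where(l==i);b=cv2.boxPoints(cv2.minAreaRect(np.c_[xs,ys].astype(np.float32)))
    print(st[i],ce[i].round(1),ray(C,*ce[i],.085).round(4),b.round(1).tolist(),[ray(C,*p,.085)[:2].round(4).tolist() for p in b])
```

```text
[269 186   8  23 139] [272.8 197. ] [0.5533 0.3401 0.085 ] [[268.6000061035156, 207.8000030517578], [271.1000061035156, 185.5], [277.1000061035156, 186.10000610351562], [274.6000061035156, 208.5]] [[0.5412, 0.3396], [0.5635, 0.3464], [0.5652, 0.3407], [0.5431, 0.3337]]
[293 189   8  23 135] [296.6 199.8] [0.5604 0.3172 0.085 ] [[292.1000061035156, 210.39999389648438], [295.20001220703125, 188.3000030517578], [301.1000061035156, 189.1999969482422], [298.0, 211.3000030517578]] [[0.5483, 0.3167], [0.5705, 0.3233], [0.5721, 0.3177], [0.5499, 0.3109]]
```

View pics/w2c.png

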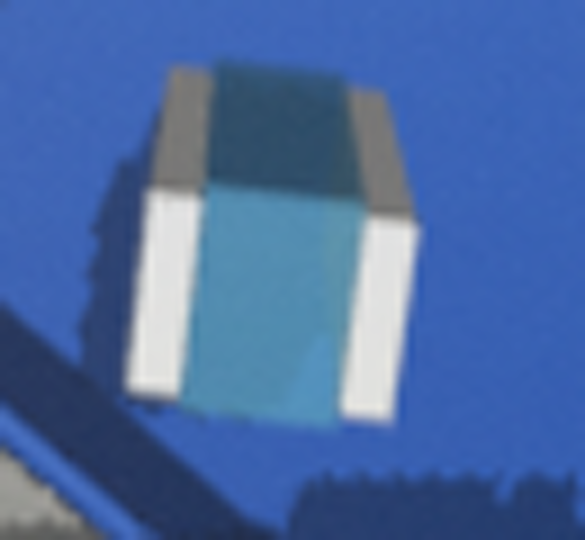

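The top face is clean in the crop and the bands are 24 mm apart, as expected: centre (0.5568, 0.3286), grip axis yaw -73°. I turn by about 7°, correct by 2 mm and go down with the fingertips staying above the bin's rim.

Request:
step_arm([
  [-0.002,0.008,0.2,0,0,0.15,-1],
  [-0.002,0.008,0.3,0,0,0.15,-1],
  [-0.002,0.008,0.4,0,0,0.15,-1],
  [-0.002,0.008,0.5,0,0,0.15,-1],
  [-0.002,0.008,0.57,0,0,0.15,-1],
  [-0.002,0.008,0.57,0,0,0.15,-1],
  [-0.002,0.008,0.57,0,0,0.15,-1],
])

```text
time_s: 3.03
position: [0.5541, 0.3234, 0.0755]
tcp_rot: [[0.957, 0.291, -0.003], [0.291, -0.957, -0.002], [-0.003, 0.001, -1.0]]
force: [-0.1, 0.2, 0.4]
opening: 1.002
grasp_force: 0.0
```

Request:
step_arm([
  [0,0,0,0,0,0,0.1],
  [0,0,0,0,0,0,0.1],
  [0,0,0,0,0,0,0.1],
  [0,0,0,0,0,0,0.2],
  [0,0,0,0,0,0,0.2],
  [0,0,0,0,0,0,0.2],
])

```text
time_s: 3.53
position: [0.5544, 0.3258, 0.0773]
tcp_rot: [[0.956, 0.293, 0.001], [0.293, -0.956, 0.0], [0.001, -0.0, -1.0]]
force: [-1.6, -0.1, 0.3]
opening: 0.631
grasp_force: 0.0
```

Run:
```python
from h import *
C=cap("wrist","w3.png");s=read_state();print(s["position"],s["opening"])
```

```text
[0.55430445 0.32578888 0.07705865] 0.5834509636521691
```

View pics/w3.png

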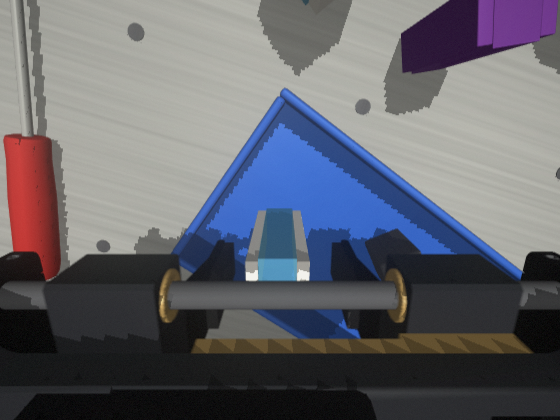

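The view shows the cell at columns 247–309 between the fingers (inner edges about 234 and 331), square to them and about 2 mm off centre to the left, which agrees with the poses. I correct that and close.

Request:
step_arm([
  [0.011,-0.007,0,0,0,0,0.2],
  [0.011,-0.007,0,0,0,0,0.2],
  [0.011,-0.007,0,0,0,0,0.3],
  [0.011,-0.007,0,0,0,0,1],
  [0.011,-0.007,0,0,0,0,1],
  [0.011,-0.007,0,0,0,0,1],
  [0.011,-0.007,0,0,0,0,1],
  [0.011,-0.007,0,0,0,0,1],
])

```text
time_s: 4.25
position: [0.5566, 0.3285, 0.0764]
tcp_rot: [[0.956, 0.293, -0.0], [0.293, -0.956, -0.0], [-0.0, 0.0, -1.0]]
force: [0.2, -0.2, -1.3]
opening: 0.34
grasp_force: 30.0
```

Request:
step_arm([
  [0,0,0,0,0,0,1],
  [0,0,0,0,0,0,1],
  [0,0,0,0,0,0,1],
  [0,0,0,0,0,0,1],
])

```text
time_s: 4.58
position: [0.5567, 0.3285, 0.0765]
tcp_rot: [[0.956, 0.293, -0.0], [0.293, -0.956, -0.0], [-0.0, 0.0, -1.0]]
force: [0.3, -0.5, -1.4]
opening: 0.339
grasp_force: 30.0
```

Request:
step_arm([
  [0,0,-0.04,0,0,0,1],
  [0,0,-0.1,0,0,0,1],
  [0,0,-0.2,0,0,0,1],
  [0,0,-0.3,0,0,0,1],
  [0,0,-0.4,0,0,0,1],
  [0,0,-0.5,0,0,0,1],
  [0,0,-0.6,0,0,0,1],
  [0,0,-0.67,0,0,0,1],
])

```text
time_s: 5.25
position: [0.5574, 0.3289, 0.282]
tcp_rot: [[0.956, 0.293, 0.005], [0.293, -0.956, 0.002], [0.005, -0.0, -1.0]]
force: [0.8, -0.5, -0.9]
opening: 0.347
grasp_force: 30.0
```

Run:
```python
from h import *
C=cap("wrist","w4.png");s=read_state();print(s["position"],s["opening"],s["force"],s["joint_positions"])
```

```text
[0.55941669 0.32975195 0.28619955] 0.34045351882155395 [1.30351001 0.01399191 1.87140557] [2.06742198e+01 2.97186366e+01 7.63768906e+01 2.70275540e-03
 7.31682515e+01 9.36426224e+01]
```

View pics/w4.png

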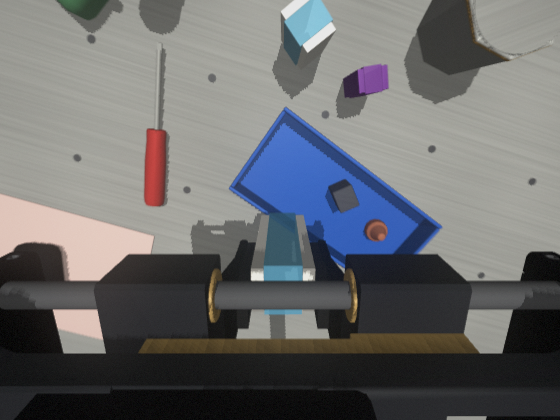

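The cell is held squarely between the pads, clear of the bin; gauge block at (344,196) and nozzle at (375,231) are undisturbed. Now to the rig at height, turning 90° on the way.

Request:
step_arm([
  [-0.03,0.09,0,0,0,-0.1,1],
  [-0.07,0.21,0,0,0,-0.24,1],
  [-0.11,0.34,0,0,0,-0.38,1],
  [-0.15,0.47,0,0,0,-0.52,1],
  [-0.2,0.6,0,0,0,-0.66,1],
  [-0.24,0.73,0,0,0,-0.8,1],
  [-0.28,0.84,0,0,0,-0.93,1],
  [-0.293,0.89,0,0,0,-1,1],
])

```text
time_s: 5.97
position: [0.55, 0.0434, 0.2778]
tcp_rot: [[0.468, 0.884, -0.001], [0.884, -0.468, -0.002], [-0.002, 0.0, -1.0]]
force: [-0.3, 0.9, -1.2]
opening: 0.34
grasp_force: 30.0
```

Request:
step_arm([
  [-0.08,0.04,0,0,0,-0.1,1],
  [-0.2,0.1,0,0,0,-0.24,1],
  [-0.32,0.16,0,0,0,-0.38,1],
  [-0.44,0.22,0,0,0,-0.52,1],
  [-0.56,0.28,0,0,0,-0.66,1],
  [-0.68,0.34,0,0,0,-0.8,1],
  [-0.78,0.39,0,0,0,-0.93,1],
  [-0.837,0.422,0,0,0,-1,1],
])

```text
time_s: 6.63
position: [0.5442, -0.2377, 0.2778]
tcp_rot: [[-0.294, 0.956, 0.001], [0.956, 0.294, -0.002], [-0.002, -0.0, -1.0]]
force: [0.1, 0.3, -0.7]
opening: 0.343
grasp_force: 30.0
```

Request:
step_arm([
  [0,0,0,0,0,-0.03,1],
  [0,0,0,0,0,-0.03,1],
  [0,0,0,0,0,-0.03,1],
  [0,0,0,0,0,-0.03,1],
  [0,0,0,0,0,-0.03,1],
  [0,0,0,0,0,-0.03,1],
])

```text
time_s: 7.13
position: [0.5449, -0.2323, 0.2777]
tcp_rot: [[-0.317, 0.949, -0.0], [0.949, 0.317, 0.0], [0.0, -0.0, -1.0]]
force: [-0.3, 0.2, -1.0]
opening: 0.338
grasp_force: 30.0
```

Run:
```python
from h import *
C=cap("wrist","w5.png");s=read_state();R=np.array(s["tcp_rot"]);print(s["position"],R.round(3),s["time_s"],s["opening"])
i=C[0].astype(int)
m=((i[...,2]-i[...,0])>50)&(i[...,2]>100)&(i[...,1]<110)
ys,xs=np.where(m);print(len(xs),xs.min(),xs.max(),ys.min(),ys.max())
P=np.array([ray(C,u,v,.13)[:2] for u,v in zip(xs,ys)])
d=cv2.fitLine(P.astype(np.float32),cv2.DIST_HUBER,0,.001,.001).ravel()
print("yaw",np.degrees(np.arctan2(d[1],d[0])),d[2:], "n.p",d[2]*.948+d[3]*.317)
for n in((.5464,-.2351),):
  print("want shift tool",R.T@(np.array([.5458,-.2327,.160])-s["position"]))
```

```text
[ 0.54495368 -0.23251762  0.27769527] [[-0.316  0.949 -0.   ]
 [ 0.949  0.316  0.   ]
 [ 0.     0.    -1.   ]] 7.1833 0.34325037556645865
3398 269 548 80 280
yaw 15.194948 [ 0.71937245 -0.18464419] n.p 0.6234329
want shift tool [-0.00044929  0.00074283  0.11769526]
```

View pics/w5.png

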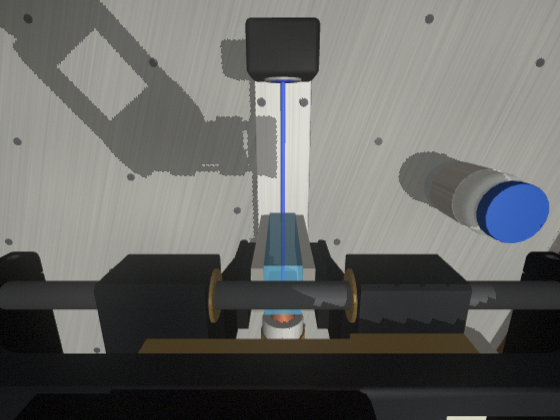

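The wrist view shows the beam at column 283, running from the receiver (283,80) towards the cell (about 283, between 252 and 315), which is well aligned. One numeric check of the sideways offset follows.

Run:
```python
from h import *
C=cap("wrist");s=read_state();R=np.array(s["tcp_rot"]);p=np.array(s["position"])
i=C[0].astype(int)
m=((i[...,2]-i[...,0])>50)&(i[...,2]>100);k=np.zeros_like(m);k[90:208,272:296]=1
ys,xs=np.where(m&k)
P=np.array([R.T@(ray(C,u,v,.13)-p) for u,v in zip(xs,ys)])
d=cv2.fitLine(P[:,:2].astype(np.float32),cv2.DIST_HUBER,0,.001,.001).ravel()
print(len(xs),"beam in tool: slope deg",np.degrees(np.arctan2(d[1],d[0])),"y at x=0",d[3]-d[2]*d[1]/d[0])
# cell edges on top face row ~272
w=cv2.inRange(C[0],(150,150,150),(255,255,255))
for r in (268,271,274,277):
    x=np.where(w[r,240:330])[0]+240
    if len(x): print(r,x.min(),x.max(),[(R.T@(ray(C,u,r,.286)-p)).round(4)[:2].tolist() for u in(x.min(),x.max())])
```

```text
472 beam in tool: slope deg -0.28577375 y at x=0 0.0011396707
277 251 251 [[0.0063, -0.014], [0.0063, -0.014]]
```

Request:
step_arm([
  [0,0.002,0.04,0,0,0,1],
  [0,0.002,0.1,0,0,0,1],
  [0,0.002,0.16,0,0,0,1],
  [0,0.002,0.22,0,0,0,1],
  [0,0.002,0.28,0,0,0,1],
  [0,0.002,0.34,0,0,0,1],
  [0,0.002,0.375,0,0,0,1],
  [0,0.002,0.387,0,0,0,1],
])

```text
time_s: 7.9
position: [0.5445, -0.2326, 0.1596]
tcp_rot: [[-0.315, 0.949, -0.003], [0.949, 0.315, 0.002], [0.003, -0.002, -1.0]]
force: [0.1, 0.7, -1.3]
opening: 0.338
grasp_force: 30.0
```

Request:
step_arm([
  [0,0,0,0,0,0,1],
  [0,0,0,0,0,0,1],
  [0,0,0,0,0,0,1],
  [0,0,0,0,0,0,1],
  [0,0,0,0,0,0,1],
  [0,0,0,0,0,0,1],
  [0,0,0,0,0,0,1],
  [0,0,0,0,0,0,1],
])

```text
time_s: 8.57
position: [0.5454, -0.2335, 0.1617]
tcp_rot: [[-0.315, 0.949, 0.0], [0.949, 0.315, -0.0], [-0.0, 0.0, -1.0]]
force: [0.1, 0.1, -0.6]
opening: 0.347
grasp_force: 30.0
```

Run:
```python
from h import *
C=cap("wrist");D=cap("top");S=cap("scene")
a=np.hstack([C[0][60:340,200:370],D[0][180:320,320:480].repeat(2,0).repeat(2,1)])
cv2.imwrite("pics/end.png",cv2.cvtColor(a,cv2.COLOR_RGB2BGR))
s=read_state();print(s["position"],np.array(s["tcp_rot"]).round(3).tolist(),s["force"],s["qvel"],s["grasp_force"])
p=np.array(s["position"]);R=np.array(s["tcp_rot"])
i=C[0].astype(int);m=((i[...,2]-i[...,0])>50)&(i[...,2]>100);k=np.zeros_like(m);k[30:200,265:300]=1
ys,xs=np.where(m&k);P=np.array([R.T@(ray(C,u,v,.13)-p) for u,v in zip(xs,ys)])
d=cv2.fitLine(P[:,:2].astype(np.float32),cv2.DIST_HUBER,0,.001,.001).ravel()
print(len(xs),np.degrees(np.arctan2(d[1],d[0])),d[3]-d[2]*d[1]/d[0])
```

```text
[ 0.54540068 -0.23344673  0.16147654] [[-0.315, 0.949, 0.0], [0.949, 0.315, -0.0], [-0.0, 0.0, -1.0]] [-0.00879164  0.40095492 -0.8908164 ] [-0.01297694  0.11219114 -0.06470909  0.04044321 -0.12336163  0.13035265] 29.953428161825286
1127 -0.052404054 0.0004890988
```

View pics/end.png

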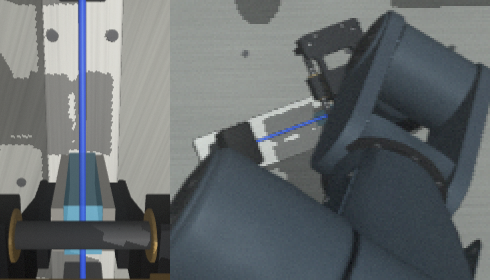

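The left half shows the beam entering the cell's window centrally (column 83 of the crop), with the cell held between the pads; the right half is mostly hidden by the arm. The sideways offset is 0.5 mm, the yaw error 0.05°, and the arm is still, so I hand in.

```bash
python3 -c "
from rig import *
print(hand_in())"
```

```text
the job is handed in; nothing more can be done
None
```

The job is handed in, though no verdict came back: the arm holds the check cell still and upright in the pilot beam by its frosted sides, measured about 0.5 mm off the beam line and square to it.

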